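Lock the paint pot and open its air

TASK

Tighten the lock ring on top of the paint pot with the pin spanner: set both pins fully into the ring's two holes before you turn, then turn clockwise (seen from above) until it stops. Then lay the spanner flat on the table, pins down and clear of the pot, and open the pot's air by turning the one knob of the four that has a bar handle clockwise until it stops, without touching the round knobs beside it. Leave the other things on the table where they are.

Things in the scene. Friction and masses are not known exactly. Their poses are not given: they have to be found in the camera images.
- spanner_grip (a point): Pin spanner (0.2 to 0.4 kg): this point is on the centre line of its black rubber grip sleeve (a square bar 22 mm wide, 24 mm high), 12 mm above the table as it lies level, pins down. x runs along the spanner to its fork, z up. The sleeve reaches from 60 mm behind this point to 40 mm ahead. The pins stand 85 mm ahead, 23 mm to either side; their tips are 12 mm below this point.
- pin_a (a point): Centre of the tip of the spanner's pin on its +y side (axes as spanner_grip). Each pin is 8 mm in diameter and stands 9 mm out under the fork.
- pin_b (a point): Centre of the tip of the spanner's pin on its -y side.
- pot: Aluminium paint pressure pot, fixed: upright cylinder 120 mm in diameter, shoulder 90 mm high. Origin at the centre of its foot, z up. On its +x side, 90 mm from the axis, a brass air pipe (16 mm thick) rises to a gauge, 231 mm high in all; the spanner's handle cannot pass there, so it must lie on the side away from the pipe.
- ring_top (a point): Centre of the top face of the steel lock ring on the pot: 74 mm in diameter, 14 mm thick, face 104 mm above the table. Axes turn with the ring: z up, y through the holes. A stud 22 mm thick stands 7 mm above the face. With the spanner's x along the ring's x the handle keeps away from the air pipe all through the turn. Seated fully, spanner_grip is 3 mm above this face.
- hole_a (a point): Mouth (centre, at the top face) of the ring's hole on its +y side, 23 mm from the axis: 12 mm in diameter, through the ring (14 mm deep).
- hole_b (a point): Mouth of the ring's hole on its -y side, 23 mm from the axis, the same size.
- lock_ring (a joint): Turn of the lock ring in rad, growing clockwise from above; it starts loose between 0 and 0.35 and meets its stop (tight) at 1.25. At 0 the ring's x axis stands 0.6 rad anticlockwise of the pot's x axis. It has about 0.3 N m of friction and stays where it is left.
- manifold: Aluminium air manifold, a fixed bar 75 x 272 x 30 mm with four knobs in a row along its y, 70 mm apart (the knobs' order changes). Origin at the centre of its underside.
- air_knob_grip (a point): The air knob, the only one of the four with a bar handle: black bar 46 mm long, 14 mm thick, 32 mm high on a disc 38 mm in diameter, 8 mm thick. This point is on its vertical axis, 66 mm above the table, 12 mm below the bar's top; x is along the bar and turns with it. The round neighbours' sides are 53 mm from this axis.
- air_knob (a joint): Turn of the bar knob in rad, growing clockwise from above, starts 0 to 0.15 (shut; the bar nearly across the manifold), stops at 1.3 (open). Light friction, 0.05 N m.
- scraper: Paint scraper, 130 mm long, 30 mm wide, 18 mm high, wooden handle, lying across behind the spanner's handle; leave it.
- paint_tube: Paint tube, 113 mm long, 36 mm wide, 24 mm high, lying across ahead of the spanner's fork; leave it.
- tape_roll: Roll of paper tape, 90 mm in diameter, 24 mm high; leave it.
- brayer: Ink roller, 180 mm long, 105 mm wide, 38 mm high; leave it.
- paint_can: Paint can, 84 mm in diameter, 102 mm high; leave it.
- brush_jar_1: Glass jar of brushes, 72 mm in diameter, 200 mm high with the brushes; leave it.
- brush_jar_2: Another glass jar of brushes, the same size; leave it.
- round_knob_1: Round black knob, 34 mm in diameter, 34 mm high, its top 74 mm above the table; origin at the centre of its underside, 40 mm above the table. It turns at a touch; do not touch it.
- round_knob_2: Round black knob, 34 mm in diameter, 34 mm high, its top 74 mm above the table; origin at the centre of its underside, 40 mm above the table. It turns at a touch; do not touch it.
- round_knob_3: Round black knob, 34 mm in diameter, 34 mm high, its top 74 mm above the table; origin at the centre of its underside, 40 mm above the table. It turns at a touch; do not touch it.
- spanner: The whole spanner, loose; origin and axes as spanner_grip. It ends in a flat steel fork 62 mm wide and 6 mm thick, reaching 95 mm ahead of the origin, open forwards (30 mm between its arms, to pass the stud), with one pin under each arm.
Mind the look-alikes: they are no part of the job. Leave any yellow look-alike of the spanner alone.

How it is judged (in metres and radians):
On the way, in this order (a step that is already met when the one before it is completed fails the run):
1. both pins are at least 5 mm deep in the ring's holes, the ring not yet turned ((((z of pin_a in the frame of hole_a below -0.005 m and horizontal distance between pin_a and hole_a below 0.006 m) and (z of pin_b in the frame of hole_b below -0.005 m and horizontal distance between pin_b and hole_b below 0.006 m)) or ((z of pin_a in the frame of hole_b below -0.005 m and horizontal distance between pin_a and hole_b below 0.006 m) and (z of pin_b in the frame of hole_a below -0.005 m and horizontal distance between pin_b and hole_a below 0.006 m))) and value of joint lock_ring below 0.55 rad), for 0.2 s.
2. the ring is turned to its stop with both pins still in the holes ((((z of pin_a in the frame of hole_a below -0.003 m and horizontal distance between pin_a and hole_a below 0.006 m) and (z of pin_b in the frame of hole_b below -0.003 m and horizontal distance between pin_b and hole_b below 0.006 m)) or ((z of pin_a in the frame of hole_b below -0.003 m and horizontal distance between pin_a and hole_b below 0.006 m) and (z of pin_b in the frame of hole_a below -0.003 m and horizontal distance between pin_b and hole_a below 0.006 m))) and value of joint lock_ring above 1.15 rad), for 0.1 s.
3. the bar knob is turned to its stop (value of joint each of air_knob, lock_ring above 1.15 rad), for 0.1 s.
At the end, for the whole second after the job is handed in: The lock ring is within 0.1 rad of its stop (joint above 1.15), the bar knob within 0.15 rad of its stop (above 1.15), the spanner lies at rest flat on the table, pins down (its centre less than 18 mm up, tilted less than 0.12 rad) with its grip more than 120 mm from the pot's axis, released (all of step 3 and height (world z) of spanner_grip below 0.018 m and angle between spanner_grip's own z axis and vertical below 0.12 rad and horizontal distance between spanner_grip and pot above 0.12 m and linear speed of spanner below 0.02 m/s); the robot touches nothing.
It fails at once if the ring is turned without both pins in its holes (velocity of joint lock_ring above 0.15 rad/s and not (((z of pin_a in the frame of hole_a below -0.001 m and horizontal distance between pin_a and hole_a below 0.006 m) and (z of pin_b in the frame of hole_b below -0.001 m and horizontal distance between pin_b and hole_b below 0.006 m)) or ((z of pin_a in the frame of hole_b below -0.001 m and horizontal distance between pin_a and hole_b below 0.006 m) and (z of pin_b in the frame of hole_a below -0.001 m and horizontal distance between pin_b and hole_a below 0.006 m)))).
It fails at once if the air knob is opened before the ring is tight (value of joint air_knob above 0.4 rad and not (value of joint lock_ring above 1.1 rad)).
It fails at once if a round knob is touched (more than 1 N) (contact force between any of round_knob_1, round_knob_2, round_knob_3 and anything else above 1 N).
It fails at once if another thing on the table is moved by more than 25 mm or tipped (distance of any of scraper, paint_tube, tape_roll, brayer, paint_can, brush_jar_1, brush_jar_2 from where it was at the start of the episode above 0.025 m or angle between any of scraper, paint_tube, tape_roll, brayer, paint_can, brush_jar_1, brush_jar_2's own z axis and vertical above 0.4 rad).
It also fails if it takes over 72 s, if anything falls off the work surface, if the arm or the gripper's body presses on something with over 40 N, if the wrist force passes 120 N, or if a joint passes its speed limit or range.

ROBOT

A 7-joint arm with a two-finger parallel gripper is mounted at the origin on the work surface. World frame = base frame: x ahead of the robot, y to its left, z up, the work surface at z = 0. Lengths are in m, angles in degrees, forces in N, time in s.
With the tool pointing down it reaches from about 0.35 to 0.9 m from the base axis. Payload 8.1 kg.
Tool frame: the origin (TCP) lies at the very end of the fingers, on their centre line; the grasp point (between the pads) lies 19 mm behind it; z points along the fingers, y is the line along which they close (so a half turn about z gives the same grasp; the last joint's range is limited). The gripper opens to 85 mm and grips with 20 to 120 N. Pads are 22 mm wide; open, the fingers measure 114 mm over their backs; the gripper's body (76 mm by 85 mm) begins 54 mm behind the grasp point. The pads swing forward as they close: fully open they stand 13 mm farther back than shut.
Start: joints at [66.83, 24.895, 1.432, 90.138, -0.665, 64.973, -4.303], TCP at [0.186, -0.597, 0.231] pointing down, gripper open.
Joint ranges: [-149.89, 149.89], [-25.12, 119.58], [-72.63, 75.52], [4.76, 147.25], [-75.54, 255.54], [6.69, 114.76], [-157.13, 157.13]. Speed limits (degrees/s): [127.2, 127.2, 172.46, 172.46, 180, 180, 180].

INTERFACE

Orientations are given as a 3x3 rotation matrix whose columns are the frame's x, y, z axes.
In Python, from workcell import * gives the robot as it stands.
- The arm moves only by the tool step_arm, never from a script. Its argument "deltas" is a list of rows, each an object with "offset": the shift along the tool's x, y, z in m, a list of three; "rotation": the turn, a rotation vector about the tool's x, y, z in degrees, a list of three. A call has 1 to 12 rows; each row shifts and turns the commanded pose from where the row before left it, along the tool's axes as they then stand; what a row does not reach is not made up. A row lasts 1/12 s, in which the tool goes at most 41.7 mm and 7.16 degrees, less where a joint would pass 70% of its speed; a pose out of reach is approached as far as the arm can. A call is refused whole if a number of a shift passes 0.0417 or a number of a turn 7.16, either way. A call with a gripper value outside its range is refused whole. "grip" is the finger opening in m, from 0 to 0.0854, set as the call begins (left out, the last holds). The fingers move at their own pace and stop on an object; "squeeze" is the grip in N (left out, the last holds). Time passes only in rows, so rows that do not move let the fingers close. It gives the time, the measured TCP pose, the force, the opening and the grip force at its end, in the units of the state.
- state(): the state, without advancing time (a new reading comes with each control period).
- camera(name): name is "side" or "top" or "wrist"; returns a dict with "pixels" (420x560x3 uint8, blue, green, red), "mtx" (3x3 intrinsics, pixels), "rvec" (rotation vector, rad) and "tvec" (3), from world to camera coordinates, as OpenCV has them. Camera axes: x right, y down, z forward; pixel columns grow to the right and rows downward; lengths in m; the calibration is good to about 2 mm. A picture is of the moment at which its call begins. There is no depth.
- close_job(): hands the job in; it is judged then, once.
The state is a dict: "clock": time; "joint_positions": joint angles; "dq": joint speeds; "effort": joint torques, N m; "tool_pos": TCP position; "eef_rot": TCP orientation; "contact_force": force on the tool from outside, world axes, zero at the start; "wrist_torque": the same for the moment, N m; "opening": finger opening in m; "grasp_force": force on a finger pad.
Only numpy, scipy, OpenCV 4.12 (cv2) and the standard library are available. Lean on these libraries where they do the work, as an engineer would, in place of code of your own. Each camera call takes 0.05 s, during which the arm holds its last target. There are 200 camera calls.

## Working session

There is one attempt and no reset: what is moved stays moved. The work goes in short steps, Python scripts to look and compute and a tool call to move; the robot and the scene stay as the last step left them, time stands still between calls to the robot, and variables do not carry over. Pictures are saved under pics/ and viewed, at most 10 in all, crops included, and the job is handed in when it is done.

Besides the shell and the picture viewer there is one more tool, called after "Request:" by a JSON object that holds its "method" and its "body". step_arm: Moves the arm, as the interface text tells. Its arguments: {"type":"object","properties":{"deltas":{"type":"array"},"grip":{"type":"number"},"squeeze":{"type":"number"}},"required":["deltas"]}

```bash
mkdir -p pics; ls
python3 - <<'E'
from workcell import *
import cv2,numpy as np
for n in("top","side"):
    c=camera(n);cv2.imwrite(f"pics/{n}0.png",c["pixels"]);R=cv2.Rodrigues(np.array(c["rvec"]))[0];print(n,np.round(c["mtx"],1).tolist(),np.round(-R.T@np.ravel(c["tvec"]),3),R.round(2).tolist())
s=state();print(s["clock"],s["tool_pos"],np.round(s["eef_rot"],3))
E
```

```text
pics
top [[388.8, 0.0, 277.2], [0.0, 388.8, 212.6], [0.0, 0.0, 1.0]] [ 0.349 -0.019  1.171] [[0.02, -1.0, -0.02], [-0.98, -0.02, -0.19], [0.19, 0.03, -0.98]]
side [[403.2, 0.0, 280.7], [0.0, 403.2, 207.4], [0.0, 0.0, 1.0]] [0.062 0.841 0.837] [[-0.86, -0.51, -0.01], [-0.3, 0.52, -0.8], [0.41, -0.68, -0.6]]
0.1 [ 0.18556138 -0.59634563  0.23061201] [[ 0.955  0.297 -0.001]
 [ 0.297 -0.955  0.001]
 [-0.    -0.001 -1.   ]]
```

View pics/top0.png

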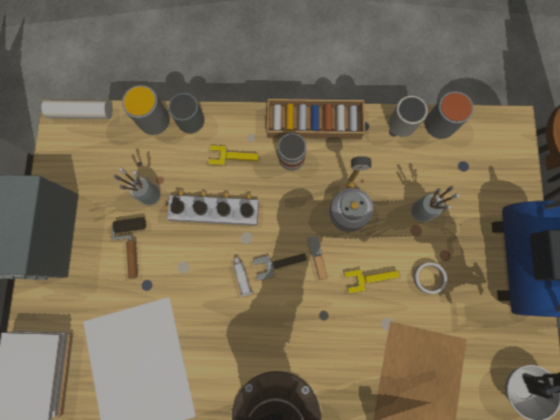

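View pics/side0.png

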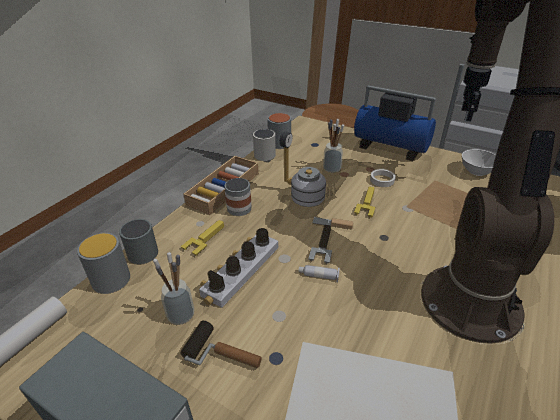

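The top view shows the real spanner (black sleeve, grey fork) at about (280,262) with its fork to the left. The pot is at (352,208) with the pipe going up to (360,163). The manifold is at (213,208), and the bar knob is probably its leftmost, at (177,205). The side view agrees. I'll enlarge these areas to measure them.

```bash
cat > h.py <<'E'
from workcell import *
import cv2,numpy as np
def ray(c,uv):
    p=cv2.undistortPoints(np.array([[uv]],float),c["mtx"],None)[0,0]
    R=cv2.Rodrigues(np.array(c["rvec"]))[0]
    return -R.T@np.ravel(c["tvec"]),R.T@np.array([p[0],p[1],1])
def onz(c,uv,z):
    o,d=ray(c,uv);return (o+d*(z-o[2])/d[2])[:2]
def proj(c,P):
    return cv2.projectPoints(np.array(P,float).reshape(-1,3),np.array(c["rvec"]),np.array(c["tvec"]),c["mtx"],None)[0].reshape(-1,2)
def crop(im,x,y,w,h,k):
    return cv2.resize(im[y:y+h,x:x+w],None,fx=k,fy=k,interpolation=cv2.INTER_CUBIC)
E
python3 - <<'E'
from h import *
a=cv2.imread("pics/top0.png");b=cv2.imread("pics/side0.png")
A=np.vstack([np.hstack([crop(a,246,240,66,50,6),crop(a,326,185,66,50,6)]),np.hstack([crop(a,160,187,110,50,6)[:, :660],np.zeros((300,132,3),np.uint8)])])
A=np.clip(A.astype(float)*1.6,0,255).astype(np.uint8)
cv2.imwrite("pics/z.png",A);print(A.shape)
E
```

```text
(600, 792, 3)
```

View pics/z.png

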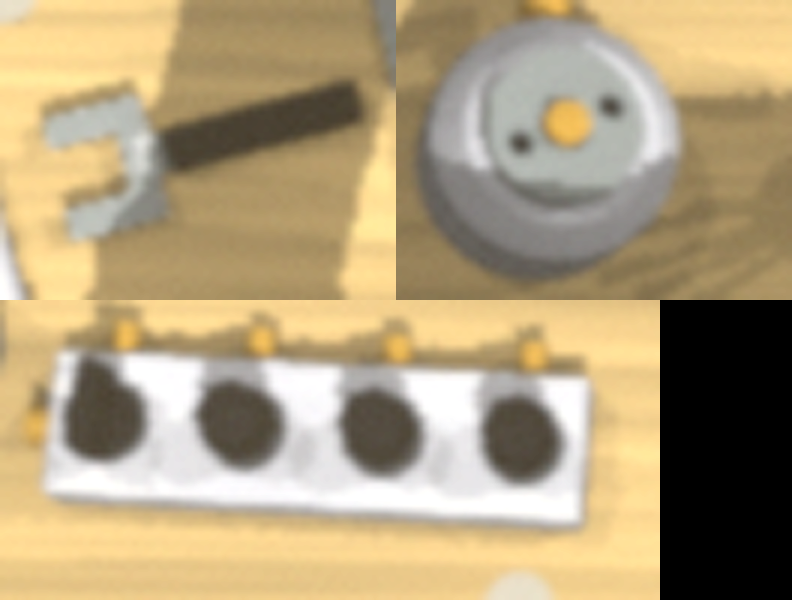

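The enlargement shows the sleeve ends at (166,150) and (358,100), the ring holes at (521,143) and (611,106), and the brass stud at (568,122). The leftmost knob, (102,415), has an elongated bar shape.

Run:
```python
from h import *
c=camera("top");a=c["pixels"]
def px(x,y,ox,oy):return ((x+.5)/6-.5+ox,(y+.5)/6-.5+oy)
m=np.zeros(a.shape[:2],np.uint8);m[240:290,268:310]=(a[240:290,268:310].max(2)<60)*255
n,l,st,ce=cv2.connectedComponentsWithStats(m);i=1+st[1:,4].argmax();ys,xs=np.where(l==i)
q=np.array([onz(c,(x,y),.022) for x,y in zip(xs,ys)],np.float32)
print("sleeve",cv2.minAreaRect(q),st[i])
for p in[(44,122),(136,88),(168,215),(76,240),(358,82),(364,118),(160,138),(168,170)]:print("sp",p,onz(c,px(*p,246,240),.018).round(4))
for nm,p,z in[("hA",(521-396,143),.104),("hB",(611-396,106),.104),("stud",(568-396,122),.111)]:print(nm,onz(c,px(*p,326,185),z).round(4))
for p in[(102,415),(95,375),(240,422),(380,430),(520,438)]:print("k",p,onz(c,px(p[0],p[1]-300,160,187),.074).round(4))
for p in [(60,352),(590,376),(583,525),(47,495)]:print("man",onz(c,px(p[0],p[1]-300,160,187),.03).round(4))
```

```text
sleeve ((0.43229177594184875, -0.028006181120872498), (0.019168922677636147, 0.09622453153133392), 16.015260696411133) [273 254  33  14 212]
sp (44, 122) [0.4323 0.0788]
sp (136, 88) [0.4501 0.0339]
sp (168, 215) [0.3886 0.0165]
sp (76, 240) [0.3755 0.061 ]
sp (358, 82) [ 0.4556 -0.0755]
sp (364, 118) [ 0.438  -0.0786]
sp (160, 138) [0.4259 0.0214]
sp (168, 170) [0.4104 0.0171]
hA [ 0.5753 -0.1847]
hB [ 0.5938 -0.2267]
stud [ 0.5842 -0.2054]
k (102, 415) [0.5795 0.3017]
k (95, 375) [0.5993 0.3066]
k (240, 422) [0.5774 0.2344]
k (380, 430) [0.5749 0.1664]
k (520, 438) [0.5723 0.0986]
man [0.6209 0.3384]
man [0.6138 0.0694]
man [0.5379 0.0703]
man [0.5474 0.3391]
```

Request:
{"method": "step_arm", "body": {"deltas": [{"offset": [0.0225,-0.0266,0.002],"rotation": [0,0,0]},{"offset": [0.0225,-0.0266,0.002],"rotation": [0,0,0]},{"offset": [0.0225,-0.0266,0.002],"rotation": [0,0,0]},{"offset": [0.0225,-0.0266,0.002],"rotation": [0,0,0]},{"offset": [0.0225,-0.0266,0.002],"rotation": [0,0,0]},{"offset": [0.0225,-0.0266,0.002],"rotation": [0,0,0]},{"offset": [0.0225,-0.0266,0.002],"rotation": [0,0,0]},{"offset": [0.0225,-0.0266,0.002],"rotation": [0,0,0]},{"offset": [0.0225,-0.0266,0.002],"rotation": [0,0,0]},{"offset": [0.0225,-0.0266,0.002],"rotation": [0,0,0]},{"offset": [0.0225,-0.0266,0.002],"rotation": [0,0,0]},{"offset": [0.0225,-0.0266,0.002],"rotation": [0,0,0]}]}}

```text
clock: 1.15
tool_pos: [0.3488, -0.2101, 0.2073]
eef_rot: [[0.955, 0.297, 0.0], [0.297, -0.955, -0.0], [0.0, 0.0, -1.0]]
contact_force: [1.3, -1.2, -0.0]
opening: 0.0856
grasp_force: 0.0
```

Request:
{"method": "step_arm", "body": {"deltas": [{"offset": [0.0225,-0.0266,0.002]},{"offset": [0.0225,-0.0266,0.002]},{"offset": [0.0225,-0.0266,0.002]},{"offset": [0.0225,-0.0266,0.002]},{"offset": [0.0225,-0.0266,0.002]},{"offset": [0.0225,-0.0266,0.002]},{"offset": [0,0,0],"rotation": [0,0,-7]},{"offset": [0,0,0],"rotation": [0,0,-7]},{"offset": [0,0,0],"rotation": [0,0,-7]},{"offset": [0,0,0],"rotation": [0,0,-7]},{"offset": [0,0,0],"rotation": [0,0,-7]},{"offset": [0,0,0],"rotation": [0,0,-7]}]}}

```text
invalid input at $.deltas[0]: expected keys offset, rotation
```

Request:
{"method": "step_arm", "body": {"deltas": [{"offset": [0,0,0],"rotation": [0,0,-7]},{"offset": [0,0,0],"rotation": [0,0,-7]},{"offset": [0,0,0],"rotation": [0,0,-7]},{"offset": [0,0,0],"rotation": [0,0,-7]},{"offset": [0,0,0],"rotation": [0,0,-7]},{"offset": [0,0,0],"rotation": [0,0,-7]},{"offset": [0,0,0],"rotation": [0,0,-5]},{"offset": [0,0,0],"rotation": [0,0,0]},{"offset": [0,0,0],"rotation": [0,0,0]}]}}

```text
clock: 1.9
tool_pos: [0.3486, -0.2118, 0.2072]
eef_rot: [[0.437, 0.9, -0.0], [0.9, -0.437, 0.0], [-0.0, -0.0, -1.0]]
contact_force: [0.6, -0.2, 0.3]
opening: 0.0851
grasp_force: 0.0
```

Run:
```python
from h import *
s=state();print(s["clock"],s["tool_pos"],np.round(s["eef_rot"],3),np.round(s["joint_positions"],1))
c=camera("wrist");cv2.imwrite("pics/w1.png",c["pixels"])
R=cv2.Rodrigues(np.array(c["rvec"]))[0];print(-R.T@np.ravel(c["tvec"]),R.round(3))
print(proj(c,[[.4295,-.0184,.024],[.404,.07,.018]]))
```

```text
1.9 [ 0.34855002 -0.21178272  0.20722176] [[ 0.437  0.9   -0.   ]
 [ 0.9   -0.437  0.   ]
 [-0.    -0.    -1.   ]] [ 39.8   7.4 -17.6 119.    2.7  54.   -5.2]
[ 0.38347417 -0.13903704  0.34992866] [[ 0.9   -0.437  0.001]
 [-0.415 -0.854  0.315]
 [-0.137 -0.284 -0.949]]
[[ 264.79369786  -35.21147449]
 [ 192.70363212 -127.99097196]]
```

View pics/w1.png

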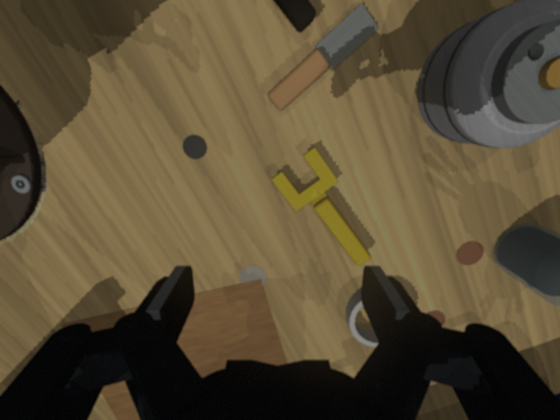

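The wrist view shows the yellow look-alike at (320,200) and the ring's hole at (536,50). The middle move was refused because its rows had no rotation key, so the arm stopped short. I'll carry on to the spanner.

Request:
{"method": "step_arm", "body": {"deltas": [{"offset": [0.035,-0.002,0],"rotation": [0,0,0]},{"offset": [0.035,-0.002,0],"rotation": [0,0,0]},{"offset": [0.035,-0.002,0],"rotation": [0,0,0]},{"offset": [0.035,-0.002,0],"rotation": [0,0,0]},{"offset": [0.035,-0.002,0],"rotation": [0,0,0]},{"offset": [0.035,-0.002,0],"rotation": [0,0,0]},{"offset": [0,0,0],"rotation": [0,0,-7]},{"offset": [0,0,0],"rotation": [0,0,-7]},{"offset": [0,0,0],"rotation": [0,0,-7]},{"offset": [0,0,0],"rotation": [0,0,-7]},{"offset": [0,0,0],"rotation": [0,0,-7]},{"offset": [0,0,0],"rotation": [0,0,-7]}]}}

```text
clock: 2.95
tool_pos: [0.429, -0.0173, 0.2072]
eef_rot: [[-0.284, 0.959, -0.0], [0.959, 0.284, -0.0], [-0.0, -0.0, -1.0]]
contact_force: [0.2, 1.1, -0.1]
opening: 0.0851
grasp_force: 0.0
```

Request:
{"method": "step_arm", "body": {"deltas": [{"offset": [0,0,0],"rotation": [0,0,0]},{"offset": [0,0,0],"rotation": [0,0,0]}]}}

```text
clock: 3.12
tool_pos: [0.429, -0.0174, 0.2073]
eef_rot: [[-0.275, 0.961, -0.0], [0.961, 0.275, 0.0], [0.0, -0.0, -1.0]]
contact_force: [0.3, 0.1, -0.4]
opening: 0.0857
grasp_force: 0.0
```

Run:
```python
from h import *
s=state();print(s["clock"],s["tool_pos"],np.round(s["eef_rot"],3),np.round(s["joint_positions"],1))
c=camera("wrist");cv2.imwrite("pics/w2.png",c["pixels"])
np.savez("w2.npz",**c)
print(proj(c,[[.4295,-.0184,.024],[.404,.07,.018]]))
```

```text
3.1167 [ 0.42897341 -0.01744237  0.20727215] [[-0.275  0.961 -0.   ]
 [ 0.961  0.275  0.   ]
 [ 0.    -0.    -1.   ]] [ 25.   11.3 -34.  115.6   7.7  55.2   3. ]
[[277.85216415 187.83870284]
 [277.67445617 102.42861868]]
```

View pics/w2.png

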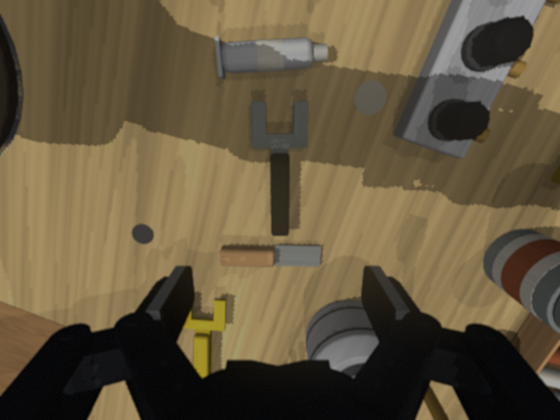

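The spanner stands almost upright in the wrist image: sleeve from (280,153) to (280,235), fork tips at (259,102) and (301,102). I'll refine its pose from these.

Run:
```python
from h import *
c=dict(np.load("w2.npz"));a=c["pixels"]
print(onz(c,(280,234.5),.022).round(4),onz(c,(280,153),.022).round(4),onz(c,(259,101.5),.018).round(4),onz(c,(301,101.5),.018).round(4))
m=np.zeros(a.shape[:2],np.uint8);m[150:240,260:300]=(a[150:240,260:300].max(2)<45)*255
n,l,st,ce=cv2.connectedComponentsWithStats(m);i=1+st[1:,4].argmax();print(st[i],ce[i])
ys,xs=np.where(l==i);q=np.array([onz(c,p,.023) for p in zip(xs,ys)],np.float32)
r=cv2.minAreaRect(q);print(r);v=q-q.mean(0);w=np.linalg.svd(v,full_matrices=0)[2][0];print(w,np.degrees(np.arctan2(w[1],w[0])))
print(a[195,265:295].max(1))
```

```text
[ 0.4482 -0.0742] [0.421 0.02 ] [0.3846 0.0654] [0.4276 0.0777]
[271 153  18  32 364] [279.99450549 164.32692308]
((0.42536479234695435, 0.0030677951872348785), (0.018951427191495895, 0.03522999957203865), 16.608640670776367)
[ 0.46562576 -0.8849817 ] -62.249268
[157 153 151 148 137 109  69  48  47  47  48  47  49  47  47  47  47  47
  47  47  47  45  47  51  72  92  99 101 103 106]
```

Request:
{"method": "step_arm", "body": {"deltas": [{"offset": [-0.001,0.002,0.02],"rotation": [0,0,0]},{"offset": [0,0,0.02],"rotation": [0,0,0]},{"offset": [0,0,0.02],"rotation": [0,0,0]},{"offset": [0,0,0.02],"rotation": [0,0,0]},{"offset": [0,0,0.02],"rotation": [0,0,0]},{"offset": [0,0,0.02],"rotation": [0,0,0]},{"offset": [0,0,0.02],"rotation": [0,0,0]},{"offset": [0,0,0.02],"rotation": [0,0,0]},{"offset": [0,0,0.02],"rotation": [0,0,0]},{"offset": [0,0,0.015],"rotation": [0,0,0]},{"offset": [0,0,0.005],"rotation": [0,0,0]},{"offset": [0,0,0],"rotation": [0,0,0]}]}}

```text
clock: 4.17
tool_pos: [0.4305, -0.0177, 0.0064]
eef_rot: [[-0.278, 0.961, -0.002], [0.961, 0.278, -0.0], [0.0, -0.002, -1.0]]
contact_force: [0.4, -0.1, 0.3]
opening: 0.0854
grasp_force: 0.0
```

Request:
{"method": "step_arm", "body": {"deltas": [{"offset": [0,0,0.003],"rotation": [0,0,0]},{"offset": [0,0,0],"rotation": [0,0,0]}], "grip": 0.03}}

```text
clock: 4.33
tool_pos: [0.4317, -0.0177, 0.0048]
eef_rot: [[-0.279, 0.96, 0.001], [0.96, 0.279, -0.0], [-0.0, 0.001, -1.0]]
contact_force: [0.3, 0.7, 0.1]
opening: 0.0636
grasp_force: 0.0
```

Request:
{"method": "step_arm", "body": {"deltas": [{"offset": [0,0,0],"rotation": [0,0,0]},{"offset": [0,0,0],"rotation": [0,0,0]},{"offset": [0,0,0],"rotation": [0,0,0]},{"offset": [0,0,0],"rotation": [0,0,0]},{"offset": [0,0,0],"rotation": [0,0,0]},{"offset": [0,0,0],"rotation": [0,0,0]},{"offset": [0,0,0],"rotation": [0,0,0]},{"offset": [0,0,0],"rotation": [0,0,0]}], "grip": 0.0, "squeeze": 80}}

```text
clock: 5.0
tool_pos: [0.4316, -0.0179, 0.0051]
eef_rot: [[-0.28, 0.96, 0.001], [0.96, 0.28, -0.0], [-0.001, 0.001, -1.0]]
contact_force: [-1.5, -0.5, 10.2]
opening: 0.0202
grasp_force: 78.6
```

Request:
{"method": "step_arm", "body": {"deltas": [{"offset": [0,0,-0.01],"rotation": [0,0,0]},{"offset": [0,0,-0.02],"rotation": [0,0,0]},{"offset": [0,0,-0.02],"rotation": [0,0,0]},{"offset": [0,0,-0.02],"rotation": [0,0,0]},{"offset": [0,0,-0.02],"rotation": [0,0,0]},{"offset": [0,0,-0.02],"rotation": [0,0,0]},{"offset": [0,0,-0.02],"rotation": [0,0,0]},{"offset": [0,0,-0.02],"rotation": [0,0,0]},{"offset": [0,0,-0.01],"rotation": [0,0,0]},{"offset": [0,0,0],"rotation": [0,0,0]}]}}

```text
clock: 5.83
tool_pos: [0.4323, -0.0178, 0.1661]
eef_rot: [[-0.28, 0.96, 0.004], [0.96, 0.28, -0.001], [-0.002, 0.003, -1.0]]
contact_force: [0.9, 0.1, -2.0]
opening: 0.0199
grasp_force: 78.8
```

Request:
{"method": "step_arm", "body": {"deltas": [{"offset": [-0.0234,0.001,0],"rotation": [0,0,0]},{"offset": [-0.0234,0.001,0],"rotation": [0,0,0]},{"offset": [-0.0234,0.001,0],"rotation": [0,0,0]},{"offset": [-0.0234,0.001,0],"rotation": [0,0,0]},{"offset": [-0.0234,0.001,0],"rotation": [0,0,0]},{"offset": [-0.0234,0.001,0],"rotation": [0,0,0]},{"offset": [-0.0234,0.001,0],"rotation": [0,0,0]},{"offset": [-0.0234,0.001,0],"rotation": [0,0,0]},{"offset": [-0.0234,0.001,0],"rotation": [0,0,0]},{"offset": [-0.0234,0.001,0],"rotation": [0,0,0]}]}}

```text
clock: 6.67
tool_pos: [0.5058, -0.2406, 0.1625]
eef_rot: [[-0.28, 0.96, -0.002], [0.96, 0.28, 0.001], [0.001, -0.002, -1.0]]
contact_force: [0.3, 0.7, -2.6]
opening: 0.0199
grasp_force: 78.8
```

Request:
{"method": "step_arm", "body": {"deltas": [{"offset": [0,0,0],"rotation": [0,0,6.86]},{"offset": [0,0,0],"rotation": [0,0,6.86]},{"offset": [0,0,0],"rotation": [0,0,6.86]},{"offset": [0,0,0],"rotation": [0,0,6.86]},{"offset": [0,0,0],"rotation": [0,0,6.86]},{"offset": [0,0,0],"rotation": [0,0,6.86]},{"offset": [0,0,0],"rotation": [0,0,6.86]},{"offset": [0,0,0],"rotation": [0,0,6.86]},{"offset": [0,0,0],"rotation": [0,0,6.86]},{"offset": [0,0,0],"rotation": [0,0,6.86]},{"offset": [0,0,0],"rotation": [0,0,6.86]},{"offset": [0,0,0],"rotation": [0,0,6.86]}]}}

```text
clock: 7.67
tool_pos: [0.5055, -0.2394, 0.1624]
eef_rot: [[0.916, 0.401, -0.003], [0.401, -0.916, 0.0], [-0.002, -0.001, -1.0]]
contact_force: [0.1, 0.2, -2.2]
opening: 0.0202
grasp_force: 78.7
```

Request:
{"method": "step_arm", "body": {"deltas": [{"offset": [0,0,0],"rotation": [0,0,0]},{"offset": [0,0,0],"rotation": [0,0,0]},{"offset": [0,0,0],"rotation": [0,0,0]}]}}

```text
clock: 7.92
tool_pos: [0.506, -0.2394, 0.1634]
eef_rot: [[0.912, 0.41, -0.001], [0.41, -0.912, 0.0], [-0.001, -0.001, -1.0]]
contact_force: [-0.1, -0.5, -2.5]
opening: 0.0203
grasp_force: 78.7
```

Run:
```python
from h import *
s=state();print(s["clock"],s["tool_pos"],np.round(s["eef_rot"],4).tolist(),np.round(s["joint_positions"],1))
c=camera("wrist");np.savez("w3.npz",**c,tp=s["tool_pos"],R=s["eef_rot"])
a=c["pixels"]
print(proj(c,[[.5753,-.1847,.104],[.5938,-.2267,.104],[.5846,-.2057,.104]]).round(1))
b=crop(a,200,20,200,150,4);cv2.imwrite("pics/w3.png",np.clip(b*1.5,0,255).astype(np.uint8))
```

```text
7.9167 [ 0.50602607 -0.23937284  0.16341488] [[0.9121, 0.41, -0.0014], [0.41, -0.9121, 0.0001], [-0.0012, -0.0007, -1.0]] [ 25.9  23.2  -8.1 103.6   4.   53.6 -49.8]
[[244.3 104.4]
 [314.9 104.9]
 [279.7 104.6]]
```

View pics/w3.png

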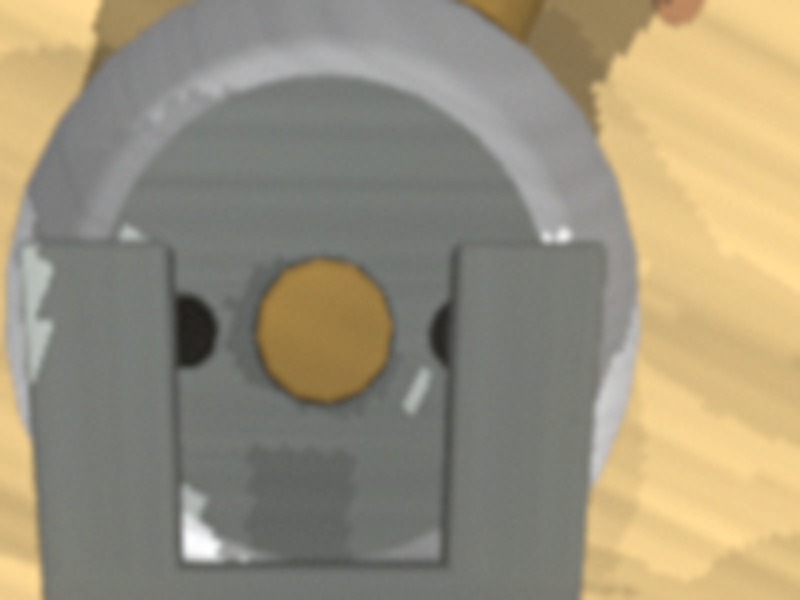

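The crop shows the fork level, with its outer edges at u=23 and 604. The stud is centred at (325,330), and the holes peek out at inner edges u=216 and 431, v≈330. Yaw already matches; next I'll work out the offset.

Run:
```python
from h import *
c=dict(np.load("w3.npz"));tp=c["tp"];R=c["R"]
f=lambda x,y:((x+.5)/4-.5+200,(y+.5)/4-.5+20)
def T(p,z): 
    w=onz(c,f(*p),z);return (R.T@(np.r_[w,z]-tp))[:2].round(4)
for z in(.173,):print("fork",T((23,242),z),T((604,242),z),T((172,242),z),T((459,242),z),T((180,565),z),T((446,565),z))
print("stud",T((325,330),.111)," ".join(map(str,(T((256,330),.111),T((393,330),.111),T((325,257),.111),T((325,403),.111)))))
print("hole edges",T((216,330),.104),T((431,333),.104))
for q in((190,293),(190,367),(445,298),(445,370)):print(T(q,.104))
print("ring top edge",T((325,75),.104))
```

```text
fork [ 0.0934 -0.03  ] [0.0934 0.0306] [ 0.0934 -0.0145] [0.0934 0.0155] [ 0.0598 -0.0148] [0.0598 0.0153]
stud [0.0868 0.0022] [ 0.0868 -0.0085] [0.0868 0.0129] [0.0973 0.0022] [0.0759 0.0023]
hole edges [ 0.087  -0.0153] [0.0866 0.0195]
[ 0.0926 -0.0193]
[ 0.0814 -0.0197]
[0.0919 0.0216]
[0.0809 0.022 ]
ring top edge [0.1235 0.0022]
```

Request:
{"method": "step_arm", "body": {"deltas": [{"offset": [0.0017,0.0009,0.006],"rotation": [0,0,0]},{"offset": [0.0016,0.0009,0.006],"rotation": [0,0,0]},{"offset": [0,0,0.006],"rotation": [0,0,0]},{"offset": [0,0,0.006],"rotation": [0,0,0]},{"offset": [0,0,0.006],"rotation": [0,0,0]},{"offset": [0,0,0.006],"rotation": [0,0,0]},{"offset": [0,0,0.006],"rotation": [0,0,0]},{"offset": [0,0,0.003],"rotation": [0,0,0]},{"offset": [0,0,0],"rotation": [0,0,0]},{"offset": [0,0,0],"rotation": [0,0,0]},{"offset": [0,0,0],"rotation": [0,0,0]}]}}

```text
clock: 8.88
tool_pos: [0.5104, -0.2399, 0.1196]
eef_rot: [[0.914, 0.406, 0.0], [0.406, -0.914, -0.0], [0.0, 0.0, -1.0]]
contact_force: [-0.1, -0.2, -2.1]
opening: 0.0201
grasp_force: 78.8
```

Run:
```python
from h import *
s=state();print(s["clock"],s["tool_pos"],np.round(s["eef_rot"],4).tolist())
c=camera("wrist");np.savez("w4.npz",**c,tp=s["tool_pos"],R=s["eef_rot"])
b=crop(c["pixels"],200,20,200,150,4);d=camera("side");np.savez("s4.npz",**d)
u,v=proj(d,[[.585,-.206,.11]])[0].astype(int);e=crop(d["pixels"],u-40,v-30,80,60,5)
print(u,v);cv2.imwrite("pics/w4.png",np.vstack([np.clip(crop(b,0,0,800,600,.5)*1.5,0,255).astype(np.uint8),np.clip(e*1.5,0,255).astype(np.uint8)]))
```

```text
8.8833 [ 0.51041668 -0.23993541  0.11959979] [[0.9138, 0.4062, 0.0005], [0.4062, -0.9138, -0.0002], [0.0004, 0.0004, -1.0]]
308 170
```

View pics/w4.png

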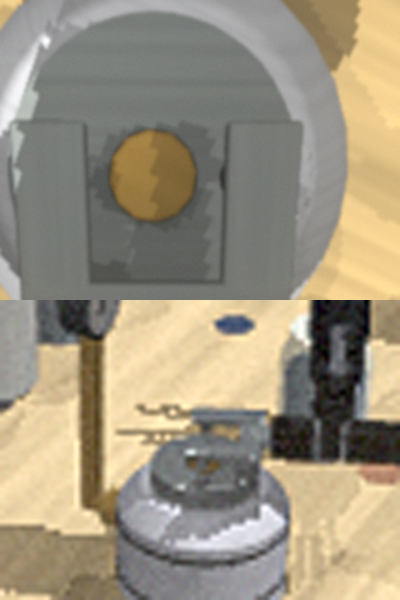

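The fork's outer edges are at 14 and 303, its tip at v=122, and the stud centre is at (152.5,175). The side crop shows the pins hovering above the ring. Computing the remaining offset.

Run:
```python
from h import *
c=dict(np.load("w4.npz"));tp=c["tp"];R=c["R"]
f=lambda x,y:((x+.5)/2-.5+200,(y+.5)/2-.5+20)
def T(p,z):
    w=onz(c,f(*p),z);return (R.T@(np.r_[w,z]-tp))[:2].round(4)
print("fork",[T(p,.128).tolist() for p in((14,122),(303,122),(87,122),(228,122),(91,282),(221,282))])
print("stud",[T(p,.111).tolist() for p in((109,175),(196,175),(152.5,128),(152.5,222))])
print("hole edge R",T((221,178),.104))
# sub-pixel automatic stud: brass mask
a=c["pixels"].astype(int);m=np.zeros(a.shape[:2],np.uint8);m[60:160,225:330]=((a[...,2]-a[...,0])[60:160,225:330]>35)*255
n,l,st,ce=cv2.connectedComponentsWithStats(m);i=1+st[1:,4].argmax();w=onz(c,ce[i],.111);print(st[i],ce[i],(R.T@(np.r_[w,.111]-tp))[:2])
```

```text
fork [[0.0933, -0.0297], [0.0933, 0.0312], [0.0933, -0.0143], [0.0933, 0.0154], [0.0597, -0.0147], [0.0597, 0.0151]]
stud [[0.0831, -0.0112], [0.0831, 0.01], [0.0936, -0.0006], [0.072, -0.0006]]
hole edge R [0.0825 0.0169]
[ 255   85   42   45 1465] [275.62730375 107.2334471 ] [ 0.08306539 -0.00080047]
```

Request:
{"method": "step_arm", "body": {"deltas": [{"offset": [0,-0.0009,0],"rotation": [0,0,0]},{"offset": [0,0,0.004],"rotation": [0,0,0]},{"offset": [0,0,0.004],"rotation": [0,0,0]},{"offset": [0,0,0.003],"rotation": [0,0,0]},{"offset": [0,0,0.002],"rotation": [0,0,0]},{"offset": [0,0,0],"rotation": [0,0,0]},{"offset": [0,0,0],"rotation": [0,0,0]}]}}

```text
clock: 9.57
tool_pos: [0.5097, -0.239, 0.1061]
eef_rot: [[0.914, 0.406, -0.0], [0.406, -0.914, 0.0], [-0.0, -0.0, -1.0]]
contact_force: [-0.1, -0.4, -2.3]
opening: 0.0205
grasp_force: 78.8
```

Request:
{"method": "step_arm", "body": {"deltas": [{"offset": [0,0,0.001],"rotation": [0,0,0]},{"offset": [0,0,0.001],"rotation": [0,0,0]},{"offset": [0,0,0.001],"rotation": [0,0,0]},{"offset": [0,0,0],"rotation": [0,0,0]}]}}

```text
clock: 9.9
tool_pos: [0.5097, -0.239, 0.1031]
eef_rot: [[0.914, 0.406, -0.0], [0.406, -0.914, 0.0], [-0.0, -0.0, -1.0]]
contact_force: [0.6, -0.2, -2.5]
opening: 0.02
grasp_force: 78.8
```

Request:
{"method": "step_arm", "body": {"deltas": [{"offset": [0,0,0.001],"rotation": [0,0,0]},{"offset": [0,0,0.001],"rotation": [0,0,0]},{"offset": [0,0,0],"rotation": [0,0,0]}]}}

```text
clock: 10.15
tool_pos: [0.5097, -0.239, 0.1012]
eef_rot: [[0.914, 0.406, -0.0], [0.406, -0.914, -0.0], [-0.0, -0.0, -1.0]]
contact_force: [1.0, 0.7, -2.5]
opening: 0.0203
grasp_force: 78.8
```

Request:
{"method": "step_arm", "body": {"deltas": [{"offset": [0,0,0.001],"rotation": [0,0,0]},{"offset": [0,0,0],"rotation": [0,0,0]}]}}

```text
clock: 10.32
tool_pos: [0.5098, -0.239, 0.1002]
eef_rot: [[0.914, 0.406, 0.0], [0.406, -0.914, -0.0], [-0.0, 0.0, -1.0]]
contact_force: [0.0, -0.2, -1.5]
opening: 0.0205
grasp_force: 78.8
```

Request:
{"method": "step_arm", "body": {"deltas": [{"offset": [0,0,0.0007],"rotation": [0,0,0]},{"offset": [0,0,0],"rotation": [0,0,0]},{"offset": [0,0,0],"rotation": [0,0,0]}]}}

```text
clock: 10.57
tool_pos: [0.5099, -0.2391, 0.0999]
eef_rot: [[0.914, 0.406, 0.0], [0.406, -0.914, -0.0], [0.0, 0.0, -1.0]]
contact_force: [-1.7, 0.2, 3.0]
opening: 0.0203
grasp_force: 79.4
```

Run:
```python
from h import *
d=camera("side");c=camera("wrist")
e=crop(d["pixels"],268,140,80,60,5);b=crop(c["pixels"],200,40,200,150,2)
cv2.imwrite("pics/w5.png",np.vstack([np.clip(b*1.5,0,255),np.clip(e*1.5,0,255)]).astype(np.uint8))
```

```text
(no output)
```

View pics/w5.png

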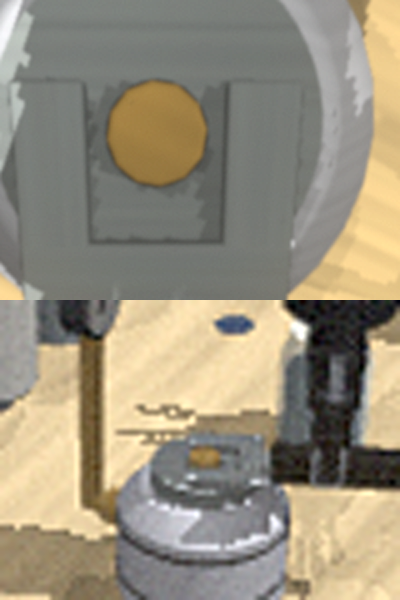

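The fork sits flush on the ring, the stud at (157,133) is centred between its arms, and the side view shows no gap. Turning now.

Request:
{"method": "step_arm", "body": {"deltas": [{"offset": [0.0001,-0.0029,0],"rotation": [0,0,2]},{"offset": [0.0002,-0.0058,0],"rotation": [0,0,4]},{"offset": [0.0002,-0.0058,0],"rotation": [0,0,4]},{"offset": [0.0002,-0.0058,0],"rotation": [0,0,4]},{"offset": [0.0002,-0.0058,0],"rotation": [0,0,4]},{"offset": [0.0001,-0.0029,0],"rotation": [0,0,2]},{"offset": [0,0,0],"rotation": [0,0,0]}]}}

```text
clock: 11.25
tool_pos: [0.5023, -0.2113, 0.0998]
eef_rot: [[0.998, 0.066, -0.001], [0.066, -0.998, -0.001], [-0.001, 0.001, -1.0]]
contact_force: [-3.3, -1.7, 3.7]
opening: 0.02
grasp_force: 79.6
```

Request:
{"method": "step_arm", "body": {"deltas": [{"offset": [0.0001,-0.0029,0],"rotation": [0,0,2]},{"offset": [0.0002,-0.0058,0],"rotation": [0,0,4]},{"offset": [0.0002,-0.0058,0],"rotation": [0,0,4]},{"offset": [0.0002,-0.0058,0],"rotation": [0,0,4]},{"offset": [0.0002,-0.0058,0],"rotation": [0,0,4]},{"offset": [0.0001,-0.0029,0],"rotation": [0,0,2]},{"offset": [0,0,0],"rotation": [0,0,0]}]}}

```text
clock: 11.83
tool_pos: [0.5054, -0.1821, 0.0997]
eef_rot: [[0.961, -0.278, -0.001], [-0.278, -0.961, -0.0], [-0.001, 0.001, -1.0]]
contact_force: [-5.2, 0.2, 5.2]
opening: 0.02
grasp_force: 79.8
```

Run:
```python
from h import *
s=state();R=np.array(s["eef_rot"]);print(s["clock"],s["tool_pos"],np.degrees(np.arctan2(R[1,0],R[0,0])),s["tool_pos"]+R@[.0833,.0002,0],s["contact_force"],s["wrist_torque"],np.round(s["joint_positions"],1))
p=np.array([.5099,-.2391]);print("start ring",p+.0833*np.array([.914,.406]))
```

```text
11.8333 [ 0.505378   -0.18210096  0.09972675] -16.14776788231075 [ 0.58533595 -0.20546008  0.09963491] [-5.22011141  0.17446533  5.23691353] [-0.03687006  0.77106346 -0.10186091] [ 12.4  25.5   2.3 111.1  -1.4  43.6 -90.7]
start ring [ 0.5860362 -0.2052802]
```

Request:
{"method": "step_arm", "body": {"deltas": [{"offset": [0.0001,-0.0029,0],"rotation": [0,0,2]},{"offset": [0.0001,-0.0044,0],"rotation": [0,0,3]},{"offset": [0.0001,-0.0044,0],"rotation": [0,0,3]},{"offset": [0.0001,-0.0044,0],"rotation": [0,0,3]},{"offset": [0.0001,-0.0029,0],"rotation": [0,0,2]},{"offset": [0,0,0],"rotation": [0,0,0]}]}}

```text
clock: 12.33
tool_pos: [0.5128, -0.1644, 0.0997]
eef_rot: [[0.874, -0.487, -0.001], [-0.487, -0.874, 0.0], [-0.001, 0.001, -1.0]]
contact_force: [-5.3, 1.4, 6.9]
opening: 0.0204
grasp_force: 79.8
```

Request:
{"method": "step_arm", "body": {"deltas": [{"offset": [0.0001,-0.0029,0],"rotation": [0,0,2]},{"offset": [0.0001,-0.0029,0],"rotation": [0,0,2]},{"offset": [0,0,0],"rotation": [0,0,0]}]}}

```text
clock: 12.58
tool_pos: [0.5158, -0.1593, 0.0997]
eef_rot: [[0.838, -0.546, -0.001], [-0.546, -0.838, 0.0], [-0.001, 0.0, -1.0]]
contact_force: [-5.1, 1.9, 6.3]
opening: 0.0204
grasp_force: 79.9
```

Request:
{"method": "step_arm", "body": {"deltas": [{"offset": [0.0001,-0.0029,0],"rotation": [0,0,2]},{"offset": [0,0,0],"rotation": [0,0,0]}]}}

```text
clock: 12.75
tool_pos: [0.5175, -0.1569, 0.0997]
eef_rot: [[0.818, -0.575, -0.001], [-0.575, -0.818, 0.0], [-0.001, 0.0, -1.0]]
contact_force: [-4.5, 1.2, 6.8]
opening: 0.0204
grasp_force: 79.9
```

```bash
cat > st.py <<'E'
from h import *
s=state();R=np.array(s["eef_rot"]);print(s["clock"],np.round(s["tool_pos"],4),"yaw",np.degrees(np.arctan2(R[1,0],R[0,0])).round(2),"ring",(s["tool_pos"]+R@[.0833,.0002,0]).round(4),"F",np.round(s["contact_force"],1),"T",np.round(s["wrist_torque"],2),np.round(s["joint_positions"],1))
E
python3 st.py
```

```text
12.75 [ 0.5175 -0.1569  0.0997] yaw -35.1 ring [ 0.5855 -0.205   0.0996] F [-4.5  1.2  6.8] T [ 0.23  0.83 -0.11] [   5.9   25.8    7.1  110.9   -4.5   43.7 -109.5]
```

Request:
{"method": "step_arm", "body": {"deltas": [{"offset": [0.0001,-0.0029,0],"rotation": [0,0,2]},{"offset": [0.0001,-0.0029,0],"rotation": [0,0,2]},{"offset": [0,0,0],"rotation": [0,0,0]}]}}

```text
clock: 13.0
tool_pos: [0.5211, -0.1522, 0.0997]
eef_rot: [[0.776, -0.631, -0.001], [-0.631, -0.776, 0.001], [-0.001, 0.0, -1.0]]
contact_force: [-5.5, 1.6, 7.1]
opening: 0.0204
grasp_force: 79.9
```

Request:
{"method": "step_arm", "body": {"deltas": [{"offset": [0.0001,-0.0029,0],"rotation": [0,0,2]},{"offset": [0.0001,-0.0029,0],"rotation": [0,0,2]},{"offset": [0,0,0],"rotation": [0,0,0]}]}}

```text
clock: 13.25
tool_pos: [0.525, -0.1478, 0.0997]
eef_rot: [[0.73, -0.683, -0.001], [-0.683, -0.73, 0.001], [-0.002, 0.0, -1.0]]
contact_force: [-5.8, 2.2, 7.3]
opening: 0.0204
grasp_force: 79.9
```

```bash
python3 st.py
python3 - <<'E'
from h import *
c=camera("top");a=c["pixels"]
# brass pipe/gauge: base direction
for p in((360,163),(361,166)):print(onz(c,p,.215))
E
```

```text
13.25 [ 0.525  -0.1478  0.0997] yaw -43.1 ring [ 0.5856 -0.2049  0.0995] F [-5.8  2.2  7.3] T [ 0.28  0.82 -0.13] [   3.3   26.2    9.2  110.3   -5.9   44.  -117.3]
[ 0.67125223 -0.20327275]
[ 0.66327572 -0.2056858 ]
```

Request:
{"method": "step_arm", "body": {"deltas": [{"offset": [0.0001,-0.0029,0],"rotation": [0,0,2]},{"offset": [0.0001,-0.0029,0],"rotation": [0,0,2]},{"offset": [0,0,0],"rotation": [0,0,0]}]}}

```text
clock: 13.55
tool_pos: [0.5269, -0.1462, 0.0994]
eef_rot: [[0.681, -0.732, -0.005], [-0.732, -0.681, -0.002], [-0.002, 0.005, -1.0]]
contact_force: [-13.8, -5.2, 10.2]
opening: 0.0202
grasp_force: 84.7
```

Request:
{"method": "step_arm", "body": {"deltas": [{"offset": [0.0001,-0.0029,0],"rotation": [0,0,2]},{"offset": [0,0,0],"rotation": [0,0,0]}]}}

```text
clock: 13.72
tool_pos: [0.5275, -0.1456, 0.0992]
eef_rot: [[0.655, -0.755, -0.008], [-0.755, -0.655, -0.003], [-0.003, 0.008, -1.0]]
contact_force: [-17.5, -8.4, 13.5]
opening: 0.02
grasp_force: 95.0
```

Request:
{"method": "step_arm", "body": {"deltas": [{"offset": [0.0001,-0.0029,0],"rotation": [0,0,2]},{"offset": [0,0,0],"rotation": [0,0,0]}]}}

```text
clock: 13.88
tool_pos: [0.5281, -0.1453, 0.0989]
eef_rot: [[0.628, -0.778, -0.01], [-0.778, -0.628, -0.005], [-0.003, 0.011, -1.0]]
contact_force: [-20.4, -13.6, 13.4]
opening: 0.0205
grasp_force: 108.5
```

```bash
python3 st.py
```

```text
13.8833 [ 0.5281 -0.1453  0.0989] yaw -51.09 ring [ 0.5802 -0.2102  0.0987] F [-20.4 -13.6  13.4] T [-3.16  4.37  2.5 ] [   1.    26.7   11.6  109.8   -6.9   44.6 -124.7]
```

The forces rose sharply at yaw −45° (over 24 N, with a moment), so the ring is at its stop. I'll ease off the load and lift out.

Request:
{"method": "step_arm", "body": {"deltas": [{"offset": [0.0001,0.0029,0],"rotation": [0,0,-2]},{"offset": [0.0001,0.0029,0],"rotation": [0,0,-2]},{"offset": [0.0001,0.0029,0],"rotation": [0,0,-2]},{"offset": [0,0,0],"rotation": [0,0,0]},{"offset": [0,0,0],"rotation": [0,0,0]}]}}

```text
clock: 14.3
tool_pos: [0.5267, -0.1476, 0.0995]
eef_rot: [[0.706, -0.708, -0.002], [-0.708, -0.706, -0.001], [-0.001, 0.002, -1.0]]
contact_force: [-6.0, -3.2, 4.0]
opening: 0.0203
grasp_force: 80.6
```

Request:
{"method": "step_arm", "body": {"deltas": [{"offset": [0,0,-0.002],"rotation": [0,0,0]},{"offset": [0,0,-0.003],"rotation": [0,0,0]},{"offset": [0,0,0],"rotation": [0,0,0]}]}}

```text
clock: 14.55
tool_pos: [0.5272, -0.148, 0.1039]
eef_rot: [[0.706, -0.708, -0.002], [-0.708, -0.706, -0.002], [0.0, 0.002, -1.0]]
contact_force: [0.7, -6.2, -9.5]
opening: 0.0202
grasp_force: 79.0
```

```bash
python3 st.py
```

```text
14.55 [ 0.5272 -0.148   0.1039] yaw -45.1 ring [ 0.5858 -0.2072  0.1039] F [ 0.7 -6.2 -9.5] T [-1.09  0.35  0.65] [   2.7   26.     9.9  109.9   -6.    44.6 -119.2]
```

Request:
{"method": "step_arm", "body": {"deltas": [{"offset": [0.0008,0.0029,0],"rotation": [0,0,-2]},{"offset": [0,0,0],"rotation": [0,0,0]},{"offset": [0,0,0],"rotation": [0,0,0]}]}}

```text
clock: 14.8
tool_pos: [0.5261, -0.149, 0.1042]
eef_rot: [[0.73, -0.684, -0.001], [-0.684, -0.73, 0.001], [-0.001, 0.0, -1.0]]
contact_force: [-2.1, -1.1, -2.5]
opening: 0.0201
grasp_force: 79.5
```

Request:
{"method": "step_arm", "body": {"deltas": [{"offset": [0,0,-0.003],"rotation": [0,0,0]},{"offset": [0,0,-0.003],"rotation": [0,0,0]},{"offset": [0,0,0],"rotation": [0,0,0]}]}}

```text
clock: 15.05
tool_pos: [0.5271, -0.1492, 0.1114]
eef_rot: [[0.731, -0.683, 0.002], [-0.683, -0.731, -0.0], [0.001, -0.001, -1.0]]
contact_force: [0.9, -0.7, -2.7]
opening: 0.0204
grasp_force: 79.5
```

```bash
python3 st.py
```

```text
15.05 [ 0.5271 -0.1492  0.1114] yaw -43.05 ring [ 0.5878 -0.2062  0.1115] F [ 0.9 -0.7 -2.7] T [ 0.    0.04 -0.01] [   3.3   25.4    9.4  109.6   -5.6   45.4 -117.3]
```

Request:
{"method": "step_arm", "body": {"deltas": [{"offset": [0,0,-0.012],"rotation": [0,0,0]},{"offset": [0,0,-0.012],"rotation": [0,0,0]},{"offset": [0,0,-0.012],"rotation": [0,0,0]},{"offset": [0,0,-0.012],"rotation": [0,0,0]},{"offset": [-0.019,-0.011,-0.006],"rotation": [0,0,0]},{"offset": [-0.019,-0.011,-0.006],"rotation": [0,0,0]},{"offset": [-0.019,-0.011,0],"rotation": [0,0,0]},{"offset": [-0.019,-0.011,0],"rotation": [0,0,0]},{"offset": [-0.019,-0.011,0],"rotation": [0,0,0]},{"offset": [-0.019,-0.011,0],"rotation": [0,0,0]},{"offset": [-0.019,-0.011,0],"rotation": [0,0,0]},{"offset": [-0.019,-0.011,0],"rotation": [0,0,0]}]}}

```text
clock: 16.05
tool_pos: [0.4753, 0.02, 0.1711]
eef_rot: [[0.731, -0.683, 0.001], [-0.683, -0.731, 0.0], [0.001, -0.001, -1.0]]
contact_force: [0.3, 0.2, -2.3]
opening: 0.0203
grasp_force: 79.5
```

Request:
{"method": "step_arm", "body": {"deltas": [{"offset": [0,0,0],"rotation": [0,0,0]},{"offset": [0,0,0.016],"rotation": [0,0,0]},{"offset": [0,0,0.018],"rotation": [0,0,0]},{"offset": [0,0,0.018],"rotation": [0,0,0]},{"offset": [0,0,0.018],"rotation": [0,0,0]},{"offset": [0,0,0.018],"rotation": [0,0,0]},{"offset": [0,0,0.018],"rotation": [0,0,0]},{"offset": [0,0,0.018],"rotation": [0,0,0]},{"offset": [0,0,0.015],"rotation": [0,0,0]},{"offset": [0,0,0.01],"rotation": [0,0,0]},{"offset": [0,0,0.005],"rotation": [0,0,0]},{"offset": [0,0,0],"rotation": [0,0,0]}]}}

```text
clock: 17.05
tool_pos: [0.4752, 0.0186, 0.016]
eef_rot: [[0.731, -0.682, -0.001], [-0.682, -0.731, -0.0], [-0.0, 0.001, -1.0]]
contact_force: [0.2, 0.1, -2.9]
opening: 0.0203
grasp_force: 79.7
```

```bash
python3 st.py
```

```text
17.05 [0.4752 0.0186 0.016 ] yaw -43.04 ring [ 0.5359 -0.0384  0.016 ] F [ 0.2  0.1 -2.9] T [0.06 0.06 0.05] [ -12.    29.2    4.4  123.1   -4.5   28.  -137.2]
```

Request:
{"method": "step_arm", "body": {"deltas": [{"offset": [0,0,0.004],"rotation": [0,0,0]},{"offset": [0,0,0.003],"rotation": [0,0,0]},{"offset": [0,0,0.002],"rotation": [0,0,0]},{"offset": [0,0,0.001],"rotation": [0,0,0]},{"offset": [0,0,0],"rotation": [0,0,0]}]}}

```text
clock: 17.47
tool_pos: [0.4755, 0.0187, 0.0068]
eef_rot: [[0.731, -0.682, 0.001], [-0.682, -0.731, 0.0], [0.0, -0.0, -1.0]]
contact_force: [0.3, -0.1, -0.7]
opening: 0.0202
grasp_force: 79.9
```

Request:
{"method": "step_arm", "body": {"deltas": [{"offset": [0,0,0.0005],"rotation": [0,0,0]},{"offset": [0,0,0],"rotation": [0,0,0]},{"offset": [0,0,0],"rotation": [0,0,0]}]}}

```text
clock: 17.72
tool_pos: [0.4755, 0.0188, 0.0064]
eef_rot: [[0.731, -0.682, 0.001], [-0.682, -0.731, 0.0], [0.0, -0.0, -1.0]]
contact_force: [-0.5, 0.7, 2.1]
opening: 0.0204
grasp_force: 80.1
```

Request:
{"method": "step_arm", "body": {"deltas": [{"offset": [0,0,0],"rotation": [0,0,0]},{"offset": [0,0,0],"rotation": [0,0,0]},{"offset": [0,0,0],"rotation": [0,0,0]},{"offset": [0,0,0],"rotation": [0,0,0]}], "grip": 0.05}}

```text
clock: 18.05
tool_pos: [0.4753, 0.0186, 0.0061]
eef_rot: [[0.731, -0.682, 0.0], [-0.682, -0.731, -0.0], [0.0, 0.0, -1.0]]
contact_force: [-0.5, 0.1, -0.1]
opening: 0.0497
grasp_force: 0.0
```

Request:
{"method": "step_arm", "body": {"deltas": [{"offset": [0,0,-0.01],"rotation": [0,0,0]},{"offset": [0,0,-0.02],"rotation": [0,0,0]},{"offset": [0,0,-0.03],"rotation": [0,0,0]},{"offset": [0,0,-0.03],"rotation": [0,0,0]},{"offset": [0,0,-0.03],"rotation": [0,0,0]},{"offset": [0,0,-0.03],"rotation": [0,0,0]},{"offset": [0,0,-0.03],"rotation": [0,0,0]},{"offset": [0,0,-0.02],"rotation": [0,0,0]},{"offset": [0,0,0],"rotation": [0,0,-7]},{"offset": [0,0,0],"rotation": [0,0,-7]},{"offset": [0,0,0],"rotation": [0,0,-7]},{"offset": [0,0,0],"rotation": [0,0,-7]}]}}

```text
clock: 19.05
tool_pos: [0.475, 0.0186, 0.207]
eef_rot: [[0.967, -0.254, 0.001], [-0.254, -0.967, -0.0], [0.001, -0.0, -1.0]]
contact_force: [-0.2, -0.1, -0.2]
opening: 0.05
grasp_force: 0.0
```

Request:
{"method": "step_arm", "body": {"deltas": [{"offset": [0,0,0],"rotation": [0,0,-7]},{"offset": [0,0,0],"rotation": [0,0,-7]},{"offset": [0,0,0],"rotation": [0,0,-7]},{"offset": [0,0,0],"rotation": [0,0,-7]},{"offset": [0,0,0],"rotation": [0,0,-7]},{"offset": [0,0,0],"rotation": [0,0,-7]},{"offset": [0,0,0],"rotation": [0,0,-7]},{"offset": [0,0,0],"rotation": [0,0,-7]},{"offset": [0,0,0],"rotation": [0,0,-7]},{"offset": [0,0,0],"rotation": [0,0,-7]},{"offset": [0,0,0],"rotation": [0,0,-7]},{"offset": [0,0,0],"rotation": [0,0,-7]}]}}

```text
clock: 20.05
tool_pos: [0.475, 0.0184, 0.2068]
eef_rot: [[0.353, 0.935, 0.0], [0.935, -0.353, -0.0], [-0.0, 0.0, -1.0]]
contact_force: [-0.3, -0.0, -0.2]
opening: 0.05
grasp_force: 0.0
```

Request:
{"method": "step_arm", "body": {"deltas": [{"offset": [0,0,0],"rotation": [0,0,-7]},{"offset": [0,0,0],"rotation": [0,0,-7]},{"offset": [0,0,0],"rotation": [0,0,-7]},{"offset": [0,0,0],"rotation": [0,0,-7]},{"offset": [0,0,0],"rotation": [0,0,-7]},{"offset": [0,0,0],"rotation": [0,0,-7]},{"offset": [0,0,0],"rotation": [0,0,-7]},{"offset": [0,0,0],"rotation": [0,0,-7]},{"offset": [0,0,0],"rotation": [0,0,-7]},{"offset": [0,0,0],"rotation": [0,0,-7]},{"offset": [0,0,0],"rotation": [0,0,-7]},{"offset": [0,0,0],"rotation": [0,0,-7]}]}}

```text
clock: 21.05
tool_pos: [0.475, 0.0184, 0.2068]
eef_rot: [[-0.893, 0.449, 0.0], [0.449, 0.893, -0.001], [-0.001, -0.001, -1.0]]
contact_force: [-0.1, -0.5, 0.4]
opening: 0.05
grasp_force: 0.0
```

```bash
python3 st.py
python3 - <<'E'
from h import *
c=camera("top")
for p in((117,182),(122,175),(133,168),(157,180)):print(onz(c,p,.2).round(3),onz(c,p,.15).round(3))
s=camera("side")
for p in((155,260),(170,255),(180,255),(178,270)):print("side",onz(s,p,.2).round(3))
E
```

```text
21.05 [0.475  0.0184 0.2068] yaw 153.3 ring [0.4006 0.056  0.2067] F [-0.1 -0.5  0.4] T [-0.02  0.02 -0.04] [ 11.7  14.5 -24.6 110.7   7.3  56.3  47.1]
[0.613 0.426] [0.627 0.449]
[0.632 0.415] [0.647 0.437]
[0.652 0.388] [0.668 0.409]
[0.621 0.321] [0.635 0.339]
side [0.644 0.43 ]
side [0.626 0.4  ]
side [0.606 0.389]
side [0.578 0.427]
```

Request:
{"method": "step_arm", "body": {"deltas": [{"offset": [0.003,0.03,-0.002],"rotation": [0,0,0]},{"offset": [0.003,0.03,0],"rotation": [0,0,0]},{"offset": [0.003,0.03,0],"rotation": [0,0,0]},{"offset": [0.003,0.03,0],"rotation": [0,0,0]},{"offset": [0.003,0.03,0],"rotation": [0,0,0]},{"offset": [0.003,0.03,0],"rotation": [0,0,0]},{"offset": [0.003,0.03,0],"rotation": [0,0,0]},{"offset": [0.003,0.03,0],"rotation": [0,0,0]},{"offset": [0.003,0.03,0],"rotation": [0,0,0]},{"offset": [0.005,0.0286,0],"rotation": [0,0,0]},{"offset": [0,0,0],"rotation": [0,0,-7]},{"offset": [0,0,0],"rotation": [0,0,-7]}]}}

```text
clock: 22.15
tool_pos: [0.5818, 0.3017, 0.208]
eef_rot: [[-0.975, 0.222, -0.0], [0.222, 0.975, 0.0], [0.0, 0.0, -1.0]]
contact_force: [0.6, -1.3, -0.1]
opening: 0.0495
grasp_force: 0.0
```

Request:
{"method": "step_arm", "body": {"deltas": [{"offset": [0,0,0],"rotation": [0,0,-7]},{"offset": [0,0,0],"rotation": [0,0,-4]},{"offset": [0,0,0],"rotation": [0,0,0]},{"offset": [0,0,0],"rotation": [0,0,0]}]}}

```text
clock: 22.48
tool_pos: [0.5824, 0.2989, 0.2082]
eef_rot: [[-0.999, 0.041, -0.0], [0.041, 0.999, -0.0], [0.0, -0.0, -1.0]]
contact_force: [0.2, 0.7, 0.0]
opening: 0.0499
grasp_force: 0.0
```

```bash
python3 st.py
python3 - <<'E'
from h import *
s=state();c=camera("wrist");np.savez("w6.npz",**c,tp=s["tool_pos"],R=s["eef_rot"])
u,v=proj(c,[[.58,.30,.078]])[0];print(u,v);x=int(u-120);y=max(0,int(v-80))
print(x,y);cv2.imwrite("pics/w6.png",np.clip(crop(c["pixels"],x,y,190,140,4)*1.8,0,255).astype(np.uint8))
E
```

```text
22.4833 [0.5824 0.2989 0.2082] yaw 177.64 ring [0.4992 0.3025 0.2082] F [0.2 0.7 0. ] T [ 0.09 -0.02  0.03] [-12.1  32.3 -31.2  85.3  17.5  67.4  41.5]
278.8138393905726 198.0369598073058
158 118
```

View pics/w6.png

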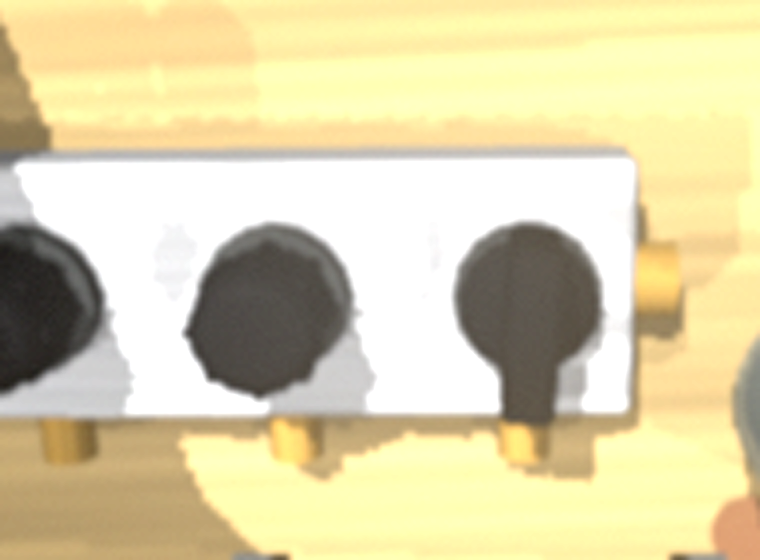

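The bar knob shows at its disc (528,297) with the bar running straight down to (528,418). Its round neighbour is at (270,310). The bar is nearly aligned with the tool's x.

Run:
```python
from h import *
c=dict(np.load("w6.npz"));tp=c["tp"];R=c["R"]
f=lambda x,y:((x+.5)/4-.5+158,(y+.5)/4-.5+118)
def T(p,z):
    w=onz(c,f(*p),z);return w.round(4),(R.T@(np.r_[w,z]-tp))[:2].round(4)
print("disc",T((528,295),.046),T((456,295),.046),T((601,295),.046))
print("bar end",T((500,418),.078),T((556,418),.078))
b=crop(c["pixels"],158,118,190,140,4).max(2).astype(int)
for v in(375,390,405):
    r=b[v];d=np.where(r[470:600]<90)[0]+470;print(v,d.min(),d.max())
for v in (240,260,280,300,320,340):print(v,b[v,470:600:5].tolist())
```

```text
disc (array([0.5823, 0.3117]), array([0.0007, 0.0128])) (array([0.5815, 0.2923]), array([ 0.0007, -0.0066])) (array([0.5831, 0.3313]), array([0.0007, 0.0324]))
bar end (array([0.6051, 0.3028]), array([-0.0225,  0.0049])) (array([0.6057, 0.3167]), array([-0.0225,  0.0188]))
375 500 560
390 502 559
405 502 555
240 [151, 125, 96, 79, 69, 66, 66, 62, 54, 51, 52, 52, 52, 52, 52, 52, 51, 52, 56, 67, 83, 104, 131, 153, 159, 157]
260 [67, 62, 55, 54, 54, 52, 53, 52, 51, 54, 55, 55, 54, 54, 54, 53, 54, 54, 53, 53, 52, 55, 59, 69, 102, 141]
280 [52, 52, 52, 53, 52, 52, 52, 52, 51, 52, 54, 54, 54, 54, 55, 53, 54, 53, 52, 51, 51, 54, 53, 53, 54, 69]
300 [52, 51, 52, 53, 51, 52, 51, 51, 50, 53, 52, 53, 53, 53, 52, 54, 53, 52, 51, 51, 51, 51, 52, 52, 51, 54]
320 [50, 51, 52, 51, 51, 52, 50, 49, 52, 52, 53, 52, 52, 53, 52, 52, 52, 52, 50, 49, 49, 50, 52, 52, 50, 57]
340 [70, 49, 51, 51, 51, 51, 50, 52, 51, 52, 52, 53, 52, 53, 53, 52, 52, 51, 51, 50, 49, 49, 49, 63, 86, 99]
```

Request:
{"method": "step_arm", "body": {"deltas": [{"offset": [0.0006,0.0125,0],"rotation": [0,0,2]},{"offset": [0,0,0.015],"rotation": [0,0,0]},{"offset": [0,0,0.02],"rotation": [0,0,0]},{"offset": [0,0,0.02],"rotation": [0,0,0]},{"offset": [0,0,0.02],"rotation": [0,0,0]},{"offset": [0,0,0.02],"rotation": [0,0,0]},{"offset": [0,0,0.02],"rotation": [0,0,0]},{"offset": [0,0,0.01],"rotation": [0,0,0]},{"offset": [0,0,0.01],"rotation": [0,0,0]},{"offset": [0,0,0],"rotation": [0,0,0]},{"offset": [0,0,0],"rotation": [0,0,0]}], "grip": 0.04}}

```text
clock: 23.45
tool_pos: [0.5824, 0.3118, 0.0734]
eef_rot: [[-0.997, 0.071, 0.0], [0.071, 0.997, -0.0], [-0.0, -0.0, -1.0]]
contact_force: [0.1, 1.0, 0.5]
opening: 0.0402
grasp_force: 0.0
```

Request:
{"method": "step_arm", "body": {"deltas": [{"offset": [0,0,0.008],"rotation": [0,0,0]},{"offset": [0,0,0.008],"rotation": [0,0,0]},{"offset": [0,0,0],"rotation": [0,0,0]}]}}

```text
clock: 23.7
tool_pos: [0.5819, 0.3111, 0.0559]
eef_rot: [[-0.997, 0.071, -0.001], [0.071, 0.997, -0.001], [0.001, -0.001, -1.0]]
contact_force: [-0.6, -0.6, -0.0]
opening: 0.0399
grasp_force: 0.0
```

Request:
{"method": "step_arm", "body": {"deltas": [{"offset": [0,0,0],"rotation": [0,0,0]},{"offset": [0,0,0],"rotation": [0,0,0]},{"offset": [0,0,0],"rotation": [0,0,0]},{"offset": [0,0,0],"rotation": [0,0,0]},{"offset": [0,0,0],"rotation": [0,0,0]},{"offset": [0,0,0],"rotation": [0,0,0]}], "grip": 0.0, "squeeze": 25}}

```text
clock: 24.2
tool_pos: [0.5824, 0.3121, 0.0574]
eef_rot: [[-0.998, 0.07, 0.0], [0.07, 0.998, 0.001], [-0.0, 0.001, -1.0]]
contact_force: [0.0, 1.3, 0.8]
opening: 0.0134
grasp_force: 29.3
```

```bash
python3 st.py
```

```text
24.2 [0.5824 0.3121 0.0574] yaw 175.97 ring [0.4994 0.3182 0.0574] F [0.  1.3 0.8] T [ 0.35 -0.03  0.04] [-15.3  41.1 -27.7  92.8  22.8  51.8  34.5]
```

Request:
{"method": "step_arm", "body": {"deltas": [{"offset": [0,0,0],"rotation": [0,0,5]},{"offset": [0,0,0],"rotation": [0,0,5]},{"offset": [0,0,0],"rotation": [0,0,5]},{"offset": [0,0,0],"rotation": [0,0,5]},{"offset": [0,0,0],"rotation": [0,0,5]},{"offset": [0,0,0],"rotation": [0,0,5]},{"offset": [0,0,0],"rotation": [0,0,5]},{"offset": [0,0,0],"rotation": [0,0,5]},{"offset": [0,0,0],"rotation": [0,0,5]},{"offset": [0,0,0],"rotation": [0,0,5]},{"offset": [0,0,0],"rotation": [0,0,5]},{"offset": [0,0,0],"rotation": [0,0,0]}]}}

```text
clock: 25.2
tool_pos: [0.584, 0.3148, 0.0575]
eef_rot: [[-0.511, 0.86, 0.004], [0.86, 0.511, 0.005], [0.002, 0.006, -1.0]]
contact_force: [6.8, 9.3, -9.5]
opening: 0.0138
grasp_force: 28.1
```

```bash
python3 st.py
```

```text
25.2 [0.584  0.3148 0.0575] yaw 120.72 ring [0.5417 0.3865 0.0577] F [ 6.8  9.3 -9.5] T [ 1.94 -1.71 -0.02] [-24.2  38.8 -13.6  93.5  11.2  48.6 -11.5]
```

Request:
{"method": "step_arm", "body": {"deltas": [{"offset": [0,0,0],"rotation": [0,0,4]},{"offset": [0,0,0],"rotation": [0,0,4]},{"offset": [0,0,0],"rotation": [0,0,3]},{"offset": [0,0,0],"rotation": [0,0,0]}]}}

```text
clock: 25.53
tool_pos: [0.5846, 0.3151, 0.0575]
eef_rot: [[-0.339, 0.941, 0.005], [0.941, 0.339, 0.005], [0.003, 0.006, -1.0]]
contact_force: [9.5, 11.0, -11.8]
opening: 0.0134
grasp_force: 27.8
```

```bash
python3 st.py
```

```text
25.5333 [0.5846 0.3151 0.0575] yaw 109.84 ring [0.5565 0.3935 0.0578] F [  9.5  11.  -11.8] T [ 2.23 -2.09  0.01] [-26.   38.6 -10.7  93.7   8.8  48.2 -20.4]
```

Request:
{"method": "step_arm", "body": {"deltas": [{"offset": [0,0,0],"rotation": [0,0,3]},{"offset": [0,0,0],"rotation": [0,0,2]},{"offset": [0,0,0],"rotation": [0,0,0]}]}}

```text
clock: 25.78
tool_pos: [0.5849, 0.3152, 0.0575]
eef_rot: [[-0.257, 0.966, 0.006], [0.966, 0.257, 0.006], [0.004, 0.007, -1.0]]
contact_force: [11.5, 10.2, -11.9]
opening: 0.0133
grasp_force: 27.7
```

```bash
python3 st.py
```

```text
25.7833 [0.5849 0.3152 0.0575] yaw 104.91 ring [0.5636 0.3958 0.0579] F [ 11.5  10.2 -11.9] T [ 2.26 -2.29  0.02] [-26.8  38.5  -9.4  93.7   7.8  48.  -24.5]
```

Request:
{"method": "step_arm", "body": {"deltas": [{"offset": [0.002,0.003,0],"rotation": [0,0,0]},{"offset": [0,0,0],"rotation": [0,0,2]},{"offset": [0,0,0],"rotation": [0,0,2]},{"offset": [0,0,0],"rotation": [0,0,0]}]}}

```text
clock: 26.12
tool_pos: [0.5851, 0.3155, 0.0575]
eef_rot: [[-0.191, 0.982, 0.001], [0.982, 0.191, 0.001], [0.001, 0.002, -1.0]]
contact_force: [1.8, 2.7, -1.1]
opening: 0.0135
grasp_force: 42.0
```

```bash
python3 st.py
```

```text
26.1167 [0.5851 0.3155 0.0575] yaw 100.98 ring [0.5694 0.3973 0.0576] F [ 1.8  2.7 -1.1] T [ 0.83 -0.4   0.72] [-27.6  38.6  -8.3  93.4   6.9  48.4 -27.7]
```

Request:
{"method": "step_arm", "body": {"deltas": [{"offset": [0,0,0],"rotation": [0,0,2]},{"offset": [0,0,0],"rotation": [0,0,2]},{"offset": [0,0,0],"rotation": [0,0,0]}]}}

```text
clock: 26.37
tool_pos: [0.5851, 0.3156, 0.0576]
eef_rot: [[-0.124, 0.992, 0.002], [0.992, 0.124, 0.001], [0.001, 0.002, -1.0]]
contact_force: [1.4, 3.7, 0.4]
opening: 0.0135
grasp_force: 75.2
```

```bash
python3 st.py
```

```text
26.3667 [0.5851 0.3156 0.0576] yaw 97.14 ring [0.5749 0.3982 0.0577] F [1.4 3.7 0.4] T [ 0.81 -0.57  2.01] [-28.3  38.5  -7.3  93.5   6.1  48.3 -30.9]
```

The torque rises to 2 N m, so the knob is at its stop. Ease off, release, rise and check.

Request:
{"method": "step_arm", "body": {"deltas": [{"offset": [0,0,0],"rotation": [0,0,-4]},{"offset": [0,0,0],"rotation": [0,0,-1]},{"offset": [0,0,0],"rotation": [0,0,0]}]}}

```text
clock: 26.62
tool_pos: [0.5851, 0.3155, 0.0575]
eef_rot: [[-0.211, 0.978, 0.001], [0.978, 0.211, 0.002], [0.002, 0.001, -1.0]]
contact_force: [2.7, 5.7, -0.2]
opening: 0.0131
grasp_force: 33.8
```

Request:
{"method": "step_arm", "body": {"deltas": [{"offset": [0,0,0],"rotation": [0,0,0]},{"offset": [0,0,0],"rotation": [0,0,0]},{"offset": [0,0,0],"rotation": [0,0,0]},{"offset": [0,0,0],"rotation": [0,0,0]}], "grip": 0.04}}

```text
clock: 26.95
tool_pos: [0.5845, 0.3136, 0.0569]
eef_rot: [[-0.207, 0.978, -0.001], [0.978, 0.207, -0.001], [-0.001, -0.001, -1.0]]
contact_force: [-0.9, 0.2, -0.7]
opening: 0.0399
grasp_force: 0.0
```

Request:
{"method": "step_arm", "body": {"deltas": [{"offset": [0,0,-0.01],"rotation": [0,0,0]},{"offset": [0,0,-0.015],"rotation": [0,0,0]},{"offset": [0,0,-0.02],"rotation": [0,0,0]},{"offset": [0,0,-0.02],"rotation": [0,0,0]},{"offset": [0,0,-0.02],"rotation": [0,0,0]},{"offset": [0,0,-0.02],"rotation": [0,0,0]},{"offset": [0,0,-0.03],"rotation": [0,0,0]},{"offset": [0,0,-0.03],"rotation": [0,0,0]},{"offset": [0,0,-0.02],"rotation": [0,0,0]},{"offset": [0,0,0],"rotation": [0,0,0]},{"offset": [0,0,0],"rotation": [0,0,0]}]}}

```text
clock: 27.87
tool_pos: [0.5852, 0.3146, 0.2442]
eef_rot: [[-0.207, 0.978, 0.003], [0.978, 0.207, 0.001], [0.001, 0.003, -1.0]]
contact_force: [0.4, -0.1, -1.1]
opening: 0.0401
grasp_force: 0.0
```

```bash
python3 st.py
python3 - <<'E'
from h import *
c=camera("wrist");t=camera("top");s=camera("side")
u,v=proj(c,[[.585,.315,.06]])[0];A=crop(c["pixels"],max(0,int(u-75)),max(0,int(v-60)),150,120,2.5)
a=crop(t["pixels"],220,180,165,110,375/165);B=crop(s["pixels"],210,120,150,120,2.5);C=crop(t["pixels"],155,180,150,120,2.5)
h=300;B=B[:h,:375];A=A[:h,:375];a=cv2.resize(a,(375,300));C=C[:h,:375]
cv2.imwrite("pics/fin.png",np.clip(1.6*np.vstack([np.hstack([A,a]),np.hstack([B,C])]),0,255).astype(np.uint8))
E
```

```text
27.8667 [0.5852 0.3146 0.2442] yaw 101.96 ring [0.5682 0.3961 0.2443] F [ 0.4 -0.1 -1.1] T [ 0.05 -0.01 -0.03] [-27.   28.5  -9.2  82.5   4.7  69.2 -24.8]
```

View pics/fin.png

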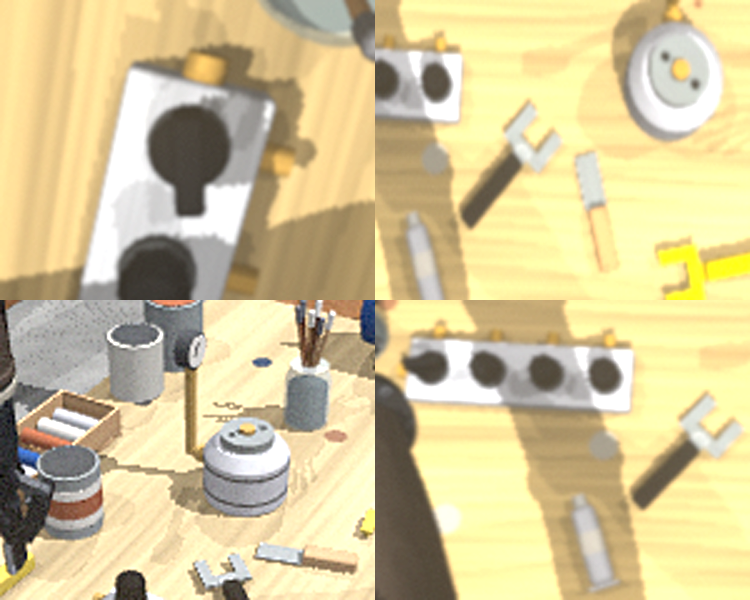

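The bar now lies along the manifold at about (190,200) in the first panel. The spanner lies flat and clear at (510,165) in the second. The ring's holes, at (664,57) and (698,84), have turned about 62°, which fits the stop. The other things look undisturbed, so I'm handing in.

```bash
python3 -c "
from workcell import *
print(close_job())"
```

```text
the job is handed in; nothing more can be done
None
```

I tightened the lock ring to its stop, laid the spanner flat clear of the pot and opened the bar knob to its stop; the job went in at about 28 s, and the hand-in gave no verdict.

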